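# Square a pastry box on the label station and print its label

## Robot

A 7-joint arm with a two-finger parallel gripper is mounted at the origin on the work surface. World frame = base frame: x ahead of the robot, y to its left, z up, the work surface at z = 0. Lengths are in m, angles in rad, forces in N, time in s.
With the tool pointing down it reaches from about 0.425 to 0.825 m from the base axis. Payload 3.6 kg.
Tool frame: the origin (TCP) lies at the centre of the arm's flange, where the gripper is bolted on; the fingertips stand 186 mm ahead of it and the grasp point (between the pads) lies 167 mm ahead of it; z points along the fingers, y is the line along which they close (so a half turn about z gives the same grasp; the last joint's range is limited). The gripper opens to 93 mm and grips with 3 to 60 N. Pads are 15 mm wide; open, the fingers measure 128 mm over their backs; the gripper's body (75 mm by 188 mm) begins 65 mm behind the grasp point.
Start: joints at [-1.264, 0.615, -0.013, 1.423, 0.008, 1.103, -0.04], TCP at [0.212, 0.614, 0.405] pointing down, gripper open.
Joint ranges: [-3.12, 3.12], [-0.3, 2.06], [-1.34, 1.32], [0.26, 2.42], [-1.36, 4.5], [0.01, 1.98], [-2.84, 2.84]. Speed limits (rad/s): [2.79, 2.79, 3.14, 3.14, 3.14, 3.14, 3.14].

## Interface

Orientations are given as a unit quaternion [w, x, y, z].
In Python, from rig import get_state, capture, calibration, sign_off gives the robot as it stands.
- The arm moves only by the tool send_rows, never from a script. Its argument "steps" is a list that holds one entry, the list of rows, each a list of 4 numbers: the shift along the tool's x, y, z in m, then the turn about the tool's z in rad. A call has 1 to 10 rows; each row shifts and turns the commanded pose from where the row before left it, along the tool's axes as they then stand; what a row does not reach is not made up. A row lasts 1/10 s, in which the tool goes at most 50 mm and 8.59 degrees, less where a joint would pass 70% of its speed; a pose out of reach is approached as far as the arm can. A call is refused whole if a number of a shift passes 0.05 or a number of a turn 0.15, either way. A call with a gripper value outside its range is refused whole. "gripper" is the opening, from 0 (shut) to 1 (fully open), set as the call begins (left out, the last holds). The fingers move at their own pace and stop on an object; "force" is the grip in N (left out, the last holds). Time passes only in rows, so rows that do not move let the fingers close. It gives the time, the measured TCP pose, the force, the opening and the grip force at its end, in the units of the state.
- get_state(): the state, without advancing time (a new reading comes with each control period).
- capture(name): name is "scene" or "side" or "wrist"; returns the picture (480x640x3 uint8, blue, green, red); there is no depth.
- calibration(name): a dict with "camera_matrix" (3x3 intrinsics, pixels), "k1" (the pictures are not rectified: a ray, as slopes to the right and down, at radius r is drawn at 1 + k1 r^2 times it, then the intrinsics apply), "extrinsics" (4x4, takes a point from camera to world coordinates). Camera axes: x right, y down, z forward; pixel columns grow to the right and rows downward; lengths in m; the calibration is good to about 2 mm. A picture is of the moment at which its call begins: read the wrist's pose just before it. calibration takes no time and is no camera call; for the wrist camera it gives the pose at the moment of the call.
- sign_off(): hands the job in; it is judged then, once.
The state is a dict: "clock": time; "qpos": joint angles; "joint_vel": joint speeds; "effort": joint torques, N m; "tcp_pos": TCP position; "tool_rot": TCP orientation; "ft_force": force on the tool from outside, world axes, zero at the start; "ft_torque": the same for the moment, N m; "opening": opening from 0.0 (shut) to 1.0 (fully open); "grip_force": force on a finger pad.
Only numpy, scipy, OpenCV 4.12 (cv2) and the standard library are available. Lean on these libraries where they do the work, as an engineer would, in place of code of your own. Each camera call takes 0.05 s, during which the arm holds its last target. There are 200 camera calls.

## Task

On the bakery counter's weigh-and-label station, push the clear-lidded pastry box fully home against the long back stop, then along it fully home against the side stop, bearing firmly but gently on each for a moment, so that it lies flat and square in the corner, flush with both stops. Leaving it there, press the round key fully down and let it come up, then press the long bar key fully down in the same way. Do not press the square key between them, and leave everything else on the counter alone.

Things in the scene. Friction and masses are not known exactly. Their poses are not given: they have to be found in the camera images.
- box_center (a point): centre (half-way up) of the closed rigid pastry box: black base, flat clear lid, yellow cakes inside; 140 mm along its x, 110 mm along its y, 55 mm tall, upright slippery sides, 0.35 to 0.9 kg. Too wide to grip across: push it. It slides flat on the bed; the sliding friction (1 to 4 N) differs each time, so the stop is felt only as a rise of force above that
- bed: the station's fixed flat aluminium bed, 12 mm thick; origin on the table near its middle (12 mm below its top); it runs from -190 to +170 mm in x and from -220 to +220 mm in y. Its +x points at the back stop; a white printer housing 75 mm tall stands beyond x = +170 mm
- back_stop: fixed steel bar across the far end of the bed (clamped 130 to 155 mm from the bed's origin), 20 mm (x) by 260 mm (y), 36 mm tall; origin at the centre of its underside, on the bed's top; its serving face is 10 mm from it on the -x side. Seated box: box centre 80 mm from it in -x, box x parallel to its x. The box must bear on it with over 5 N for 0.2 s, but over 20 N at any moment damages the weigh cell
- side_stop: fixed steel bar along the left (+y) or right (-y) side of the bed, opposite the console; 220 mm (x) by 30 mm (y), 36 mm tall, two dark screw heads on top; origin at the centre of its underside, on the bed's top; serving face 15 mm from it, towards the bed's middle. Seated box: box centre 70 mm from it in y, towards the middle. Bearing: over 5 N for 0.2 s, never over 20 N
- console: fixed grey key console, 230 mm (x) by 70 mm (y), 28 mm tall, on the bed opposite the side stop, three white keys in a row along its x; origin at the centre of its underside, on the bed's top, 168 to 182 mm from the bed's origin in y
- key_round_top (a point): centre of the top of the round key (34 mm across), the key nearest the robot, at console x = -75 mm; its top stands 12 mm above the console (52 mm above the table)
- key_square_top (a point): centre of the top of the square key (34 mm), in the middle of the console, same height; not to be pressed
- key_bar_top (a point): centre of the top of the long bar key (26 mm in x by 58 mm in y), farthest from the robot, at console x = +75 mm, same height
- key_round (a joint): round key. Sprung, travels 6 mm straight down; about 1 N to start it, 5 N to bottom it. Joint value is the depth pressed in m: 0 up, 0.006 fully down; counts as pressed home from 0.0045 held for 0.1 s.
- key_square (a joint): square key. Sprung, travels 6 mm straight down; about 1 N to start it, 5 N to bottom it. Joint value is the depth pressed in m: 0 up, 0.006 fully down; counts as pressed home from 0.0045 held for 0.1 s.
- key_bar (a joint): bar key. Sprung, travels 6 mm straight down; about 1 N to start it, 5 N to bottom it. Joint value is the depth pressed in m: 0 up, 0.006 fully down; counts as pressed home from 0.0045 held for 0.1 s.
- weight: brass check weight, 40 mm across, 56 mm tall, on a front corner of the bed; origin at the centre of its underside. Bystander, leave alone
- dessert_cup: yellow lidded dessert cup, 55 mm across, 55 mm tall, on the other front corner of the bed (weight and cup may be either way round); origin at the centre of its underside. Bystander, leave alone
- pudding_a: lidded dessert cup like the other, on the table to the left; origin at the centre of its underside. Bystander
- pudding_b: another such cup beside it. Bystander
- tongs: steel serving tongs, 230 mm long, lying on the table to the right; origin near the middle, x along them. Bystander
- spatula: spatula lying on the table to the left near the robot; origin near its middle. Bystander
- jar: amber glass jar with steel lid, 70 mm across, 100 mm tall, on the table to the right; origin at the centre of its underside. Bystander
Not all that is in view belongs to the job. There is more than one size of the part that bears box_center; the job needs the smallest.

How it is judged:
On the way, in this order (a step that is already met when the one before it is completed fails the run):
1. the box bears on the back stop with more than 5 N, flush with it (contact force between pastry_box and back_stop above 5 N and x of box_center in the frame of back_stop above -0.0825 m and angle between the x axis of box_center and the x axis of back_stop, either way round below 0.025 rad), for 0.2 s.
2. then the box bears on the side stop with more than 5 N, flush with it (contact force between pastry_box and side_stop above 5 N and y of box_center in the frame of side_stop between -0.0725 and 0.0725 m), for 0.2 s.
3. then the round key is pressed home, alone, with the box flush against both stops (value of joint key_round above 0.0045 m and value of joint key_bar below 0.002 m and x of box_center in the frame of back_stop above -0.0825 m and angle between the x axis of box_center and the x axis of back_stop, either way round below 0.025 rad and y of box_center in the frame of side_stop between -0.0725 and 0.0725 m and z of box_center in the frame of bed between 0.034 and 0.044 m), for 0.1 s.
4. then the round key is up and the bar key is pressed home, with the box still flush (value of joint key_bar above 0.0045 m and value of joint key_round below 0.002 m and x of box_center in the frame of back_stop above -0.0825 m and angle between the x axis of box_center and the x axis of back_stop, either way round below 0.025 rad and y of box_center in the frame of side_stop between -0.0725 and 0.0725 m and z of box_center in the frame of bed between 0.034 and 0.044 m), for 0.1 s.
At the end, for the whole second after the job is handed in: The pastry box lies on the bed at rest, flush with both stops (within 2.5 mm of each, square within 0.025 rad), and all keys are up again (x of box_center in the frame of back_stop above -0.0825 m and angle between the x axis of box_center and the x axis of back_stop, either way round below 0.025 rad and y of box_center in the frame of side_stop between -0.0725 and 0.0725 m and z of box_center in the frame of bed between 0.034 and 0.044 m and linear speed of pastry_box below 0.01 m/s and value of joint each of key_round, key_square, key_bar below 0.0015 m); the robot touches nothing.
It fails at once if the box is pressed on a stop with more than 20 N (contact force between pastry_box and back_stop above 20 N or contact force between pastry_box and side_stop above 20 N).
It fails at once if the square key is pressed (value of joint key_square above 0.003 m).
It fails at once if the round or bar key is pressed before the box is flush with both stops (value of joint any of key_round, key_bar above 0.004 m and not ((x of box_center in the frame of back_stop above -0.0825 m and angle between the x axis of box_center and the x axis of back_stop, either way round below 0.025 rad) and y of box_center in the frame of side_stop between -0.0725 and 0.0725 m and z of box_center in the frame of bed between 0.034 and 0.044 m)).
It fails at once if the box is tipped or lifted off the bed (angle between box_center's own z axis and vertical above 0.2 rad or z of box_center in the frame of bed above 0.06 m).
It fails at once if a bystander is moved by more than 20 mm (distance of any of weight, dessert_cup, pudding_a, pudding_b, tongs, spatula, jar from where it was at the start of the episode above 0.02 m).
It also fails if it takes over 72 s, if anything falls off the work surface, if the arm or the gripper's body presses on something with over 40 N, if the wrist force passes 120 N, or if a joint passes its speed limit or range.

## Working session

There is one attempt and no reset: what is moved stays moved. The work goes in short steps, Python scripts to look and compute and a tool call to move; the robot and the scene stay as the last step left them, time stands still between calls to the robot, and variables do not carry over. Pictures are saved under pics/ and viewed, at most 10 in all, crops included, and the job is handed in when it is done.

Besides the shell and the picture viewer there is one more tool, called after "Request:" in YAML: its name, and indented under it one key for each argument. send_rows: Moves the arm, as the interface text tells. Its arguments: {"type":"object","properties":{"steps":{"type":"array","items":{"type":"array","items":{"type":"array","items":{"type":"number"}}}},"gripper":{"type":"number"},"force":{"type":"number"}},"required":["steps"]}

```bash
ls; mkdir -p pics; python3 - <<'E'
from rig import *
import cv2
for n in("scene","side"):
    cv2.imwrite(f"pics/{n}0.png",capture(n)); c=calibration(n); print(n,c)
s=get_state(); print(s)
E
```

```text
pics
scene {'camera_matrix': array([[576.8292737 ,   0.        , 319.75629042],
       [  0.        , 576.8292737 , 240.3825233 ],
       [  0.        ,   0.        ,   1.        ]]), 'k1': -0.09023318514086784, 'extrinsics': array([[-0.48547973,  0.57690449, -0.65687947,  1.46427169],
       [ 0.87393977,  0.3401965 , -0.3471248 ,  0.53591772],
       [ 0.02321024, -0.74259515, -0.66933828,  1.05853638],
       [ 0.        ,  0.        ,  0.        ,  1.        ]])}
side {'camera_matrix': array([[473.41489259,   0.        , 328.12329866],
       [  0.        , 473.41489259, 234.85442889],
       [  0.        ,   0.        ,   1.        ]]), 'k1': -0.10105529203741531, 'extrinsics': array([[ 0.70752546, -0.4269892 ,  0.56310562, -0.12595965],
       [-0.70653658, -0.44389024,  0.55115109, -0.54656289],
       [ 0.01462153, -0.78780815, -0.61574714,  0.68523156],
       [ 0.        ,  0.        ,  0.        ,  1.        ]])}
{'clock': 0.1, 'qpos': array([-1.26451828,  0.61578271, -0.01261027,  1.42469447,  0.00811414,
        1.10341965, -0.04042963]), 'joint_vel': array([ 0.00066855, -0.0030777 ,  0.00090694, -0.00310064,  0.00046888,
        0.0010484 ,  0.00076567]), 'effort': array([ 1.56985800e-03, -4.60045302e+01,  2.09875437e-01, -1.66245121e+01,
       -6.12159446e-02,  1.70268619e-02,  9.81726998e-05]), 'tcp_pos': array([0.21223255, 0.61408044, 0.40373705]), 'tool_rot': array([-1.65261766e-04,  1.65604073e-01,  9.86191676e-01, -1.11468189e-03]), 'ft_force': array([-0.05822883, -0.14207709,  0.31759914]), 'ft_torque': array([-0.02160552, -0.00478391, -0.0065849 ]), 'grip_force': 0.0, 'opening': 1.0030063257534758}
```

View pics/scene0.png

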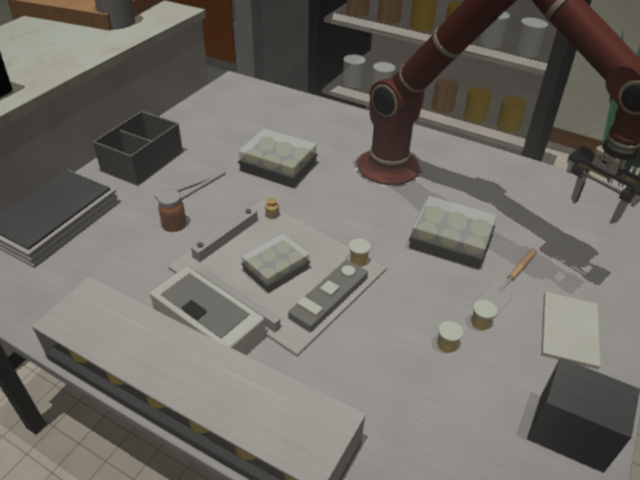

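View pics/side0.png

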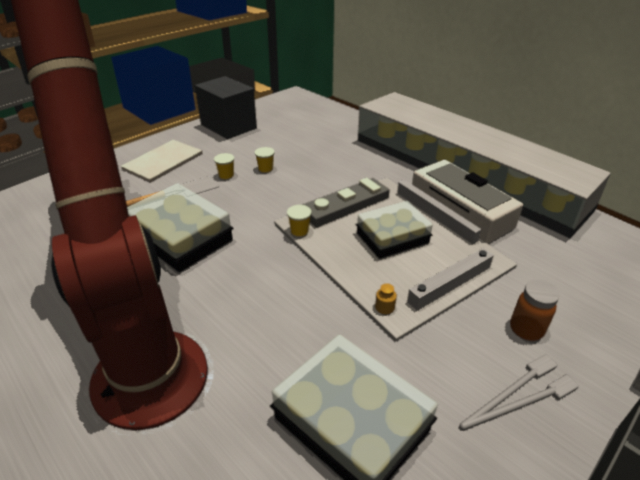

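The scene view shows the box on the bed at (275,262), the side stop (right, -y) at (225,232), the console at (328,295) and the back stop at (245,300). The side view shows the box at (395,227), the side stop at (452,278) and the console at (348,200). I'll enlarge both.

```bash
python3 - <<'E'
import cv2
a=cv2.imread("pics/scene0.png")[195:357,160:390]; cv2.imwrite("pics/sc1.png",cv2.resize(a,None,fx=3.4,fy=3.4,interpolation=cv2.INTER_CUBIC))
a=cv2.imread("pics/side0.png")[160:345,270:530]; cv2.imwrite("pics/si1.png",cv2.resize(a,None,fx=3,fy=3,interpolation=cv2.INTER_CUBIC))
E
```

```text
(no output)
```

View pics/sc1.png

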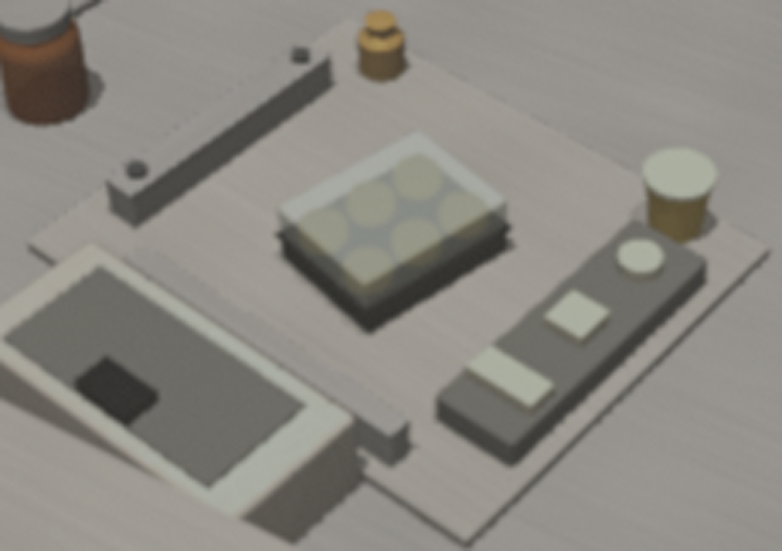

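View pics/si1.png

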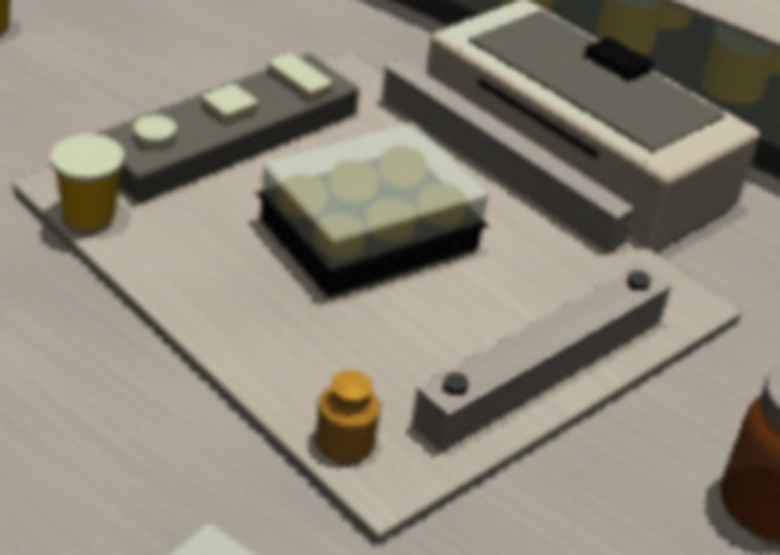

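Crops: box lid corners in the scene crop are (418,133), (507,207), (365,290), (280,213). Keys: round (640,256), square (576,315), bar (510,377). The screws and bed corners are clear in both crops. Now I'll cast rays.

```bash
cat > h.py <<'E'
import numpy as np, cv2
from rig import *
def ray(n,uv,c=None):
    c=c or calibration(n); K=c["camera_matrix"]; E=c["extrinsics"]
    d=cv2.undistortPoints(np.array([[uv]],float),K,np.array([c["k1"],0,0,0.]))[0,0]
    return E[:3,3],E[:3,:3]@np.r_[d,1]
def onz(n,uv,z,c=None):
    o,d=ray(n,uv,c); return (o+d*(z-o[2])/d[2])[:2]
E
python3 - <<'E'
from h import *
S=lambda x,y:("scene",(160+x/3.4,195+y/3.4)); D=lambda x,y:("side",(270+x/3,160+y/3))
np.set_printoptions(precision=4,suppress=True)
P={"box":(.067,[S(418,133),S(507,207),S(365,290),S(280,213)],[D(265,172),D(410,125),D(487,190),D(335,237)]),
"keys":(.052,[S(640,256),S(576,315),S(510,377)],[D(155,129),D(230,101),D(300,74)]),
"screw":(.05,[S(300,55),S(136,170)],[D(455,383),D(638,280)]),
"sideface":(.048,[S(330,58),S(137,195)],[]),
"backtop/bottom":(.048,[],[D(385,68),D(612,218)]),
"backbot":(.012,[],[D(383,100),D(608,250)]),
"bed":(.012,[S(345,20),S(770,248),S(465,543),S(30,245)],[D(378,538),D(15,187),D(360,55),D(740,317)]),
"weight":(.012,[S(381,70)],[D(347,450)]),"cup":(.067,[S(679,172)],[D(88,155)])}
for k,(z,a,b) in P.items():
    A=np.array([onz(*p,z) for p in a]);B=np.array([onz(*p,z) for p in b]); print(k,"\n",A.tolist().__repr__() if 0 else A.round(4),"\n",B.round(4))
E
```

```text
box 
 [[ 0.5185 -0.0724]
 [ 0.5551  0.0269]
 [ 0.6787 -0.0169]
 [ 0.6446 -0.1126]] 
 [[ 0.5329  0.005 ]
 [ 0.6618 -0.0315]
 [ 0.6349 -0.1238]
 [ 0.5107 -0.0814]]
keys 
 [[0.5372 0.1281]
 [0.6124 0.1158]
 [0.6861 0.1045]] 
 [[0.529  0.1179]
 [0.6016 0.1047]
 [0.6748 0.0925]]
screw 
 [[ 0.4696 -0.2157]
 [ 0.6472 -0.2449]] 
 [[ 0.4681 -0.2195]
 [ 0.6456 -0.2494]]
sideface 
 [[ 0.4584 -0.1941]
 [ 0.6673 -0.2286]] 
 []
backtop/bottom 
 [] 
 [[ 0.7403  0.0528]
 [ 0.6977 -0.1969]]
backbot 
 [] 
 [[ 0.7459  0.0547]
 [ 0.7066 -0.1964]]
bed 
 [[ 0.373  -0.2377]
 [ 0.4426  0.1937]
 [ 0.7955  0.1337]
 [ 0.7241 -0.2916]] 
 [[ 0.3609 -0.2474]
 [ 0.4326  0.1783]
 [ 0.7903  0.1166]
 [ 0.7095 -0.3071]]
weight 
 [[ 0.4141 -0.1747]] 
 [[ 0.4033 -0.1877]]
cup 
 [[0.4567 0.1191]] 
 [[0.4526 0.1122]]
```

Request:
send_rows:
  steps:
    - [[-0.0254,-0.0264,0,0],[-0.0254,-0.0264,0,0],[-0.0254,-0.0264,0,0],[-0.0254,-0.0264,0,0],[-0.0254,-0.0264,0,0],[-0.0254,-0.0264,0,0],[-0.0254,-0.0264,0,0],[-0.0254,-0.0264,0,0],[-0.0254,-0.0264,0,0],[-0.0254,-0.0264,0,0]]
  gripper: 0.5

```text
clock: 1.1
tcp_pos: [0.3664, 0.2803, 0.4046]
tool_rot: [-0.0, 0.166, 0.986, -0.0]
ft_force: [-0.3, 0.3, 0.7]
opening: 0.5
grip_force: 0.0
```

Request:
send_rows:
  steps:
    - [[-0.0254,-0.0264,0,0],[-0.0254,-0.0264,0,0],[-0.0254,-0.0264,0,0],[-0.0254,-0.0264,0,0],[-0.0254,-0.0264,0,0],[-0.0254,-0.0264,0,0],[-0.0254,-0.0264,0,0],[-0.0254,-0.0264,0,0],[-0.0254,-0.0264,0,0],[-0.0254,-0.0264,0,0]]

```text
clock: 2.1
tcp_pos: [0.5203, -0.052, 0.4044]
tool_rot: [-0.0, 0.166, 0.986, 0.0]
ft_force: [0.3, 0.4, -0.5]
opening: 0.501
grip_force: 0.0
```

Request:
send_rows:
  steps:
    - [[0,0,0,-0.0835],[0,0,0,-0.0835],[0,0,0,0],[0,0,0,0]]

```text
clock: 2.5
tcp_pos: [0.5198, -0.0505, 0.4045]
tool_rot: [-0.0, 0.084, 0.997, 0.0]
ft_force: [0.6, 0.0, 0.4]
opening: 0.498
grip_force: 0.0
```

```bash
python3 - <<'E'
from h import *
c=calibration("wrist"); im=capture("wrist"); cv2.imwrite("pics/w1.png",im); import pickle; pickle.dump(c,open("w1.pkl","wb")); print(c)
s=get_state(); print(s["tcp_pos"],s["tool_rot"],s["opening"],s["ft_force"],s["clock"])
E
```

```text
{'camera_matrix': array([[409.13077276,   0.        , 321.14124741],
       [  0.        , 409.13077276, 227.96378551],
       [  0.        ,   0.        ,   1.        ]]), 'k1': -0.0955877147564958, 'extrinsics': array([[ 1.65041305e-01,  9.41662528e-01,  2.93313913e-01,
         4.37553652e-01],
       [ 9.86286655e-01, -1.57559464e-01, -4.91289122e-02,
        -3.54994979e-02],
       [-4.84726870e-05,  2.97399898e-01, -9.54753004e-01,
         3.84770184e-01],
       [ 0.00000000e+00,  0.00000000e+00,  0.00000000e+00,
         1.00000000e+00]])}
[ 0.51985675 -0.05039583  0.4045684 ] [-2.88870289e-04  8.32881196e-02  9.96525466e-01  3.46862907e-05] 0.4992164376203132 [0.17601183 0.26694261 1.07846749] 2.55
```

View pics/w1.png

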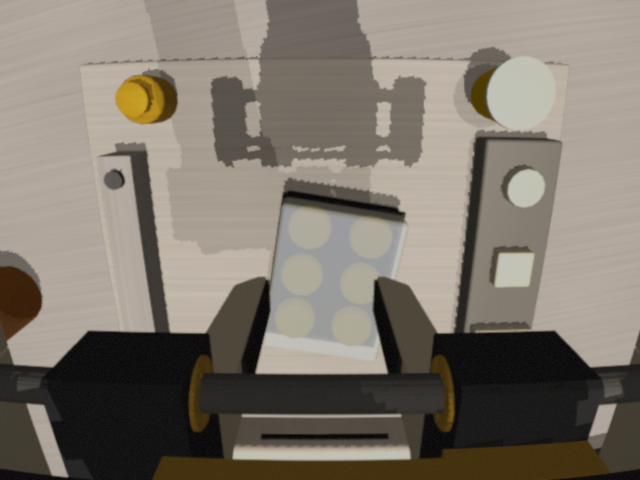

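The wrist view shows the bed edge level at row 64 (tool square to the bed), the box near face at (287,197)-(405,216), the round key at (525,188) and the square key at (513,269). The weight and the cup are clear of the finger path.

```bash
python3 - <<'E'
from h import *
import pickle; c=pickle.load(open("w1.pkl","rb"))
for n,uv,z in [("bedA",(82,66),.012),("bedB",(567,66),.012),("round",(525,188),.052),("sq",(514,269),.052),("screw",(115,179),.05),("ssTop",(132,155),.048),("ssBot",(166,330),.012),("ssBot2",(146,155),.012),("bxL base",(285,191),.04),("bxR base",(406,212),.04),("lidL",(281,204),.067),("lidR",(406,223),.067),("lidFR",(377,358),.067),("lidFL",(264,345),.067),("weight",(140,98),.06),("cup",(521,93),.067)]:
    p=onz("wrist",uv,z,c); th=-.166; d=p-[.5786,-.058]; R=np.array([[np.cos(th),np.sin(th)],[-np.sin(th),np.cos(th)]]); print(n,p.round(4),"bed",(R@d).round(4))
E
```

```text
bedA [ 0.3677 -0.24  ] bed [-0.1779 -0.2144]
bedB [0.4388 0.187 ] bed [-0.1784  0.2186]
round [0.5333 0.1238] bed [-0.0747  0.1718]
sq [0.6067 0.1124] bed [-0.0005  0.1727]
screw [ 0.4686 -0.218 ] bed [-0.082 -0.176]
ssTop [ 0.4519 -0.1983] bed [-0.1018 -0.1593]
ssBot [ 0.6365 -0.2353] bed [ 0.0864 -0.1653]
ssBot2 [ 0.4558 -0.2025] bed [-0.0972 -0.1628]
bxL base [ 0.5055 -0.0784] bed [-0.0687 -0.0322]
bxR base [0.5413 0.0225] bed [-0.0501  0.0732]
lidL [ 0.5101 -0.0802] bed [-0.0639 -0.0332]
lidR [0.5424 0.017 ] bed [-0.0481  0.0679]
lidFR [ 0.6665 -0.022 ] bed [0.0807 0.05  ]
lidFL [ 0.6358 -0.121 ] bed [ 0.0668 -0.0527]
weight [ 0.4096 -0.1737] bed [-0.1475 -0.142 ]
cup [0.454  0.1162] bed [-0.1516  0.1512]
```

Request:
send_rows:
  steps:
    - [[0.02,0.005,0.0,0],[0.02,0.006,0.0,0],[0,0,0.035,0],[0,0,0.035,0],[0,0,0.035,0],[0,0,0.035,0],[0,0,0.03,0],[0,0,0.0245,0],[0,0,0,0],[0,0,0,0]]

```text
clock: 3.55
tcp_pos: [0.4825, -0.033, 0.2105]
tool_rot: [-0.0, 0.083, 0.997, -0.0]
ft_force: [-0.1, -0.3, 0.9]
opening: 0.501
grip_force: 0.0
```

Request:
send_rows:
  steps:
    - [[-0.007,0,0,0],[-0.005,0,0,0],[-0.005,0,0,0],[-0.005,0,0,0],[-0.005,0,0,0],[-0.005,0,0,0]]

```text
clock: 4.15
tcp_pos: [0.5129, -0.0387, 0.21]
tool_rot: [-0.002, 0.083, 0.997, -0.0]
ft_force: [-3.5, -1.1, 0.7]
opening: 0.499
grip_force: 1.5
```

Request:
send_rows:
  steps:
    - [[-0.004,0,0,0],[-0.004,0,0,0],[-0.004,0,0,0],[-0.004,0,0,0],[-0.004,0,0,0],[-0.004,0,0,0],[-0.004,0,0,0]]

```text
clock: 4.85
tcp_pos: [0.5418, -0.0431, 0.2102]
tool_rot: [-0.0, 0.083, 0.997, -0.0]
ft_force: [-1.8, 0.2, -0.7]
opening: 0.502
grip_force: 1.4
```

Request:
send_rows:
  steps:
    - [[-0.002,0,0,0],[-0.002,0,0,0],[-0.002,0,0,0],[-0.002,0,0,0],[-0.002,0,0,0],[-0.002,0,0,0]]

```text
clock: 5.45
tcp_pos: [0.5535, -0.045, 0.2103]
tool_rot: [-0.0, 0.083, 0.997, 0.0]
ft_force: [-3.8, 1.2, 0.0]
opening: 0.499
grip_force: 1.5
```

Request:
send_rows:
  steps:
    - [[-0.002,0,0,0],[-0.002,0,0,0],[-0.002,0,0,0],[-0.001,0,0,0],[-0.001,0,0,0]]

```text
clock: 5.95
tcp_pos: [0.5613, -0.0465, 0.2103]
tool_rot: [-0.0, 0.083, 0.997, -0.0]
ft_force: [-3.9, 0.8, 0.7]
opening: 0.499
grip_force: 1.6
```

Request:
send_rows:
  steps:
    - [[-0.001,0,0,0],[-0.001,0,0,0],[-0.001,0,0,0]]

```text
clock: 6.25
tcp_pos: [0.5643, -0.0469, 0.2103]
tool_rot: [-0.0, 0.083, 0.997, -0.0]
ft_force: [-2.8, 0.1, 0.6]
opening: 0.502
grip_force: 1.6
```

Request:
send_rows:
  steps:
    - [[-0.001,0,0,0],[-0.001,0,0,0]]

```text
clock: 6.45
tcp_pos: [0.5662, -0.0473, 0.2103]
tool_rot: [-0.0, 0.083, 0.997, -0.0]
ft_force: [-2.8, 1.2, 0.6]
opening: 0.499
grip_force: 1.6
```

Request:
send_rows:
  steps:
    - [[-0.001,0,0,0],[-0.001,0,0,0]]

```text
clock: 6.65
tcp_pos: [0.5682, -0.0476, 0.2102]
tool_rot: [-0.0, 0.083, 0.997, -0.0]
ft_force: [-3.2, 0.1, 0.6]
opening: 0.5
grip_force: 1.7
```

Request:
send_rows:
  steps:
    - [[-0.001,0,0,0],[-0.001,0,0,0]]

```text
clock: 6.85
tcp_pos: [0.5702, -0.0479, 0.2103]
tool_rot: [-0.0, 0.083, 0.997, -0.0]
ft_force: [-3.4, 0.6, 0.5]
opening: 0.495
grip_force: 1.7
```

Request:
send_rows:
  steps:
    - [[-0.001,0,0,0],[0,0,0,0]]

```text
clock: 7.05
tcp_pos: [0.5714, -0.0481, 0.2103]
tool_rot: [0.0, 0.083, 0.997, -0.0]
ft_force: [-2.5, -0.2, -0.4]
opening: 0.499
grip_force: 1.3
```

Request:
send_rows:
  steps:
    - [[-0.001,0,0,0],[0,0,0,0]]

```text
clock: 7.25
tcp_pos: [0.5722, -0.0482, 0.2103]
tool_rot: [0.0, 0.083, 0.997, -0.0]
ft_force: [-3.5, 0.3, 0.9]
opening: 0.498
grip_force: 1.4
```

Request:
send_rows:
  steps:
    - [[-0.001,0,0,0],[-0.001,0,0,0]]

```text
clock: 7.45
tcp_pos: [0.5741, -0.0486, 0.2103]
tool_rot: [-0.0, 0.083, 0.997, -0.0]
ft_force: [-3.0, 0.1, 1.5]
opening: 0.5
grip_force: 1.7
```

Request:
send_rows:
  steps:
    - [[-0.001,0,0,0],[-0.0005,0,0,0]]

```text
clock: 7.65
tcp_pos: [0.5757, -0.0488, 0.2103]
tool_rot: [0.0, 0.083, 0.997, -0.0]
ft_force: [-3.6, 0.4, 0.6]
opening: 0.5
grip_force: 1.8
```

Request:
send_rows:
  steps:
    - [[-0.001,0,0,0],[0,0,0,0]]

```text
clock: 7.85
tcp_pos: [0.5767, -0.049, 0.2103]
tool_rot: [0.0, 0.083, 0.997, -0.0]
ft_force: [-3.6, 0.3, 0.6]
opening: 0.5
grip_force: 1.4
```

Request:
send_rows:
  steps:
    - [[-0.001,0,0,0],[0,0,0,0]]

```text
clock: 8.05
tcp_pos: [0.5777, -0.0492, 0.2103]
tool_rot: [0.0, 0.083, 0.997, -0.0]
ft_force: [-2.6, 0.2, 0.7]
opening: 0.501
grip_force: 1.5
```

```bash
python3 - <<'E'
from h import *
a=capture("side")[160:300,360:530]; cv2.imwrite("pics/si2.png",cv2.resize(a,None,fx=4,fy=4,interpolation=cv2.INTER_CUBIC))
E
```

```text
(no output)
```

View pics/si2.png

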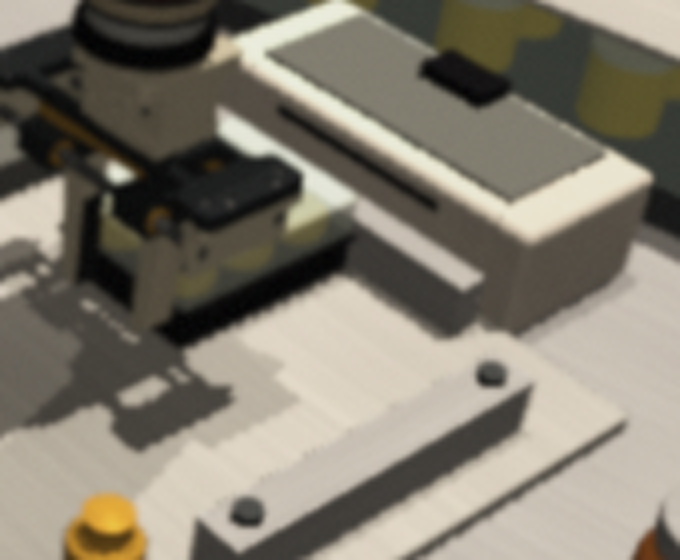

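The crop shows the box's far bottom corner at (350,270), nearly on the foot of the back stop (line from (345,268) to (450,335)), so only a few mm are left.

Request:
send_rows:
  steps:
    - [[-0.001,0,0,0],[0,0,0,0]]

```text
clock: 8.3
tcp_pos: [0.5782, -0.0492, 0.2102]
tool_rot: [-0.001, 0.083, 0.997, 0.0]
ft_force: [-4.6, 1.3, 2.3]
opening: 0.496
grip_force: 2.4
```

Request:
send_rows:
  steps:
    - [[-0.001,0,0,0],[0,0,0,0]]

```text
clock: 8.5
tcp_pos: [0.5785, -0.0493, 0.2101]
tool_rot: [-0.002, 0.083, 0.997, 0.0]
ft_force: [-6.4, 1.0, 3.3]
opening: 0.5
grip_force: 3.1
```

Request:
send_rows:
  steps:
    - [[-0.001,0,0,0],[0,0,0,0]]

```text
clock: 8.7
tcp_pos: [0.5788, -0.0494, 0.2099]
tool_rot: [-0.003, 0.083, 0.997, 0.0]
ft_force: [-7.4, 0.9, 4.3]
opening: 0.502
grip_force: 3.9
```

Request:
send_rows:
  steps:
    - [[-0.0007,0,0,0],[0,0,0,0]]

```text
clock: 8.9
tcp_pos: [0.5791, -0.0494, 0.2098]
tool_rot: [-0.004, 0.083, 0.997, 0.0]
ft_force: [-9.2, 2.0, 5.2]
opening: 0.505
grip_force: 4.4
```

Request:
send_rows:
  steps:
    - [[-0.001,0,0,0],[0,0,0,0]]

```text
clock: 9.1
tcp_pos: [0.5794, -0.0494, 0.2097]
tool_rot: [-0.005, 0.083, 0.997, 0.0]
ft_force: [-10.3, 1.6, 4.6]
opening: 0.502
grip_force: 5.1
```

Request:
send_rows:
  steps:
    - [[-0.001,0,0,0],[0,0,0,0],[0,0,0,0],[0,0,0,0]]

```text
clock: 9.5
tcp_pos: [0.5798, -0.0495, 0.2095]
tool_rot: [-0.006, 0.083, 0.997, 0.0]
ft_force: [-11.0, 1.1, 6.0]
opening: 0.501
grip_force: 5.8
```

Request:
send_rows:
  steps:
    - [[0.005,0,0,0],[0.01,0,0,0],[0.02,0,0,0],[0,0,-0.05,0],[0,0,-0.05,0],[-0.035,0.03,0,0],[-0.035,0.03,0,0],[-0.035,0.023,0,0],[0,0,0,0.1428],[0,0,0,0.1428]]

```text
clock: 10.5
tcp_pos: [0.6675, 0.0213, 0.3103]
tool_rot: [0.002, 0.226, 0.974, 0.001]
ft_force: [0.2, -0.6, -0.7]
opening: 0.496
grip_force: 0.0
```

Request:
send_rows:
  steps:
    - [[0,0,0,0.1428],[0,0,0,0.1428],[0,0,0,0.1428],[0,0,0,0.1428],[0,0,0,0.1428],[0,0,0,0.1428],[0,0,0,0.1428],[0,0,0,0.1428],[0,0,0,0.1428],[0,0,0,0]]

```text
clock: 11.5
tcp_pos: [0.6666, 0.0207, 0.3106]
tool_rot: [0.002, 0.763, 0.646, 0.001]
ft_force: [0.2, -0.2, -0.2]
opening: 0.5
grip_force: 0.0
```

```bash
python3 - <<'E'
from h import *
import pickle
c=calibration("wrist"); im=capture("wrist"); cv2.imwrite("pics/w2.png",im); pickle.dump(c,open("w2.pkl","wb"))
s=get_state(); p=s["tcp_pos"];print(p,s["tool_rot"],s["qpos"],s["ft_force"])
th=-.166; R=np.array([[np.cos(th),np.sin(th)],[-np.sin(th),np.cos(th)]]); print("bed",R@(p[:2]-[.5786,-.058]))
E
```

```text
[0.6664097  0.020527   0.31051818] [1.23845749e-03 7.62111494e-01 6.47444273e-01 6.71433286e-04] [-0.33937191  0.78139738  0.51162855  1.48966159 -0.42695373  0.98018796
  0.12474852] [-0.4798836   0.26075076  0.28616251]
bed [0.07362694 0.0919571 ]
```

View pics/w2.png

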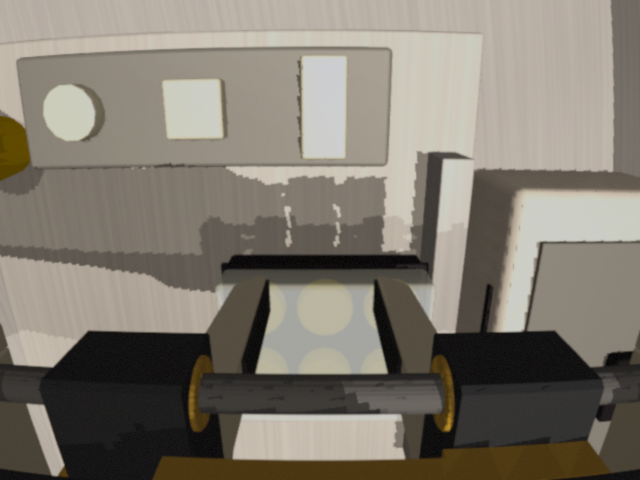

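The wrist view shows the box +y face level and square: edge from (222,258) to (430,258), right side touching the back stop at (430,200-300). Keys are at round (69,112), square (194,109), bar (324,107).

```bash
python3 - <<'E'
from h import *
import pickle; c=pickle.load(open("w2.pkl","rb"))
th=-.166; R=np.array([[np.cos(th),np.sin(th)],[-np.sin(th),np.cos(th)]])
for n,uv,z in [("round",(69,112),.052),("sq",(194,109),.052),("bar",(324,107),.052),("bxN",(222,270),.067),("bxF",(430,270),.067),("baseN",(230,256),.035),("baseF",(420,256),.035),("stopTopfacecorner",(440,157),.048),("stopfloor",(423,290),.012),("bedfarL",(0,42),.012),("bedfarR",(480,34),.012)]:
    p=onz("wrist",uv,z,c); print(n,p.round(4),"bed",(R@(p-[.5786,-.058])).round(4))
E
```

```text
round [0.5347 0.1248] bed [-0.0735  0.173 ]
sq [0.6092 0.1121] bed [0.0021 0.1728]
bar [0.6823 0.1005] bed [0.0761 0.1735]
bxN [0.6072 0.0186] bed [0.0156 0.0803]
bxF [ 0.7297 -0.0018] bed [0.1397 0.0804]
baseN [0.6046 0.0155] bed [0.0135 0.0768]
baseF [ 0.7308 -0.0055] bed [0.1414 0.0769]
stopTopfacecorner [0.746  0.0612] bed [0.1454 0.1452]
stopfloor [ 0.7352 -0.0433] bed [0.152  0.0403]
bedfarL [0.4731 0.1845] bed [-0.1441  0.2217]
bedfarR [0.7894 0.1303] bed [0.1768 0.2205]
```

Request:
send_rows:
  steps:
    - [[0.009,0.003,0,0.004],[0,0,0.03,0],[0,0,0.03,0],[0,0,0.025,0],[0,0,0.0155,0],[0,0,0,0],[-0.005,0,0,0],[-0.005,0,0,0],[-0.005,0,0,0],[-0.005,0,0,0]]

```text
clock: 12.55
tcp_pos: [0.6673, 0.0083, 0.211]
tool_rot: [0.001, 0.765, 0.644, 0.001]
ft_force: [1.0, 3.0, 2.8]
opening: 0.503
grip_force: 2.0
```

Request:
send_rows:
  steps:
    - [[-0.005,0,0,0],[-0.005,0,0,0],[-0.005,0,0,0],[-0.005,0,0,0],[-0.005,0,0,0],[-0.005,0,0,0]]

```text
clock: 13.15
tcp_pos: [0.6618, -0.021, 0.2097]
tool_rot: [-0.0, 0.765, 0.645, -0.0]
ft_force: [0.4, 2.9, 2.0]
opening: 0.498
grip_force: 1.9
```

Request:
send_rows:
  steps:
    - [[-0.005,0,0,0],[-0.005,0,0,0],[-0.005,0,0,0],[-0.005,0,0,0],[-0.005,0,0,0],[-0.005,0,0,0],[-0.005,0,0,0],[-0.005,0,0,0]]

```text
clock: 13.95
tcp_pos: [0.6549, -0.0605, 0.2097]
tool_rot: [-0.0, 0.765, 0.645, -0.0]
ft_force: [0.2, 2.4, 1.7]
opening: 0.502
grip_force: 1.8
```

Request:
send_rows:
  steps:
    - [[-0.004,0,0,0],[-0.004,0,0,0],[-0.004,0,0,0],[-0.004,0,0,0],[-0.004,0,0,0],[-0.003,0,0,0],[-0.003,0,0,0],[-0.002,0,0,0]]

```text
clock: 14.75
tcp_pos: [0.6502, -0.0881, 0.2097]
tool_rot: [-0.0, 0.765, 0.645, -0.0]
ft_force: [-0.8, 3.7, 0.9]
opening: 0.5
grip_force: 1.6
```

```bash
python3 - <<'E'
from h import *
a=capture("side")[150:320,350:540]; cv2.imwrite("pics/si3.png",cv2.resize(a,None,fx=3.5,fy=3.5,interpolation=cv2.INTER_CUBIC))
s=get_state(); p=s["tcp_pos"];th=-.166; R=np.array([[np.cos(th),np.sin(th)],[-np.sin(th),np.cos(th)]]); print("bed",R@(p[:2]-[.5786,-.058]),s["ft_force"])
E
```

```text
bed [ 0.07560507 -0.01827874] [0.71878909 3.53805762 0.24206182]
```

View pics/si3.png

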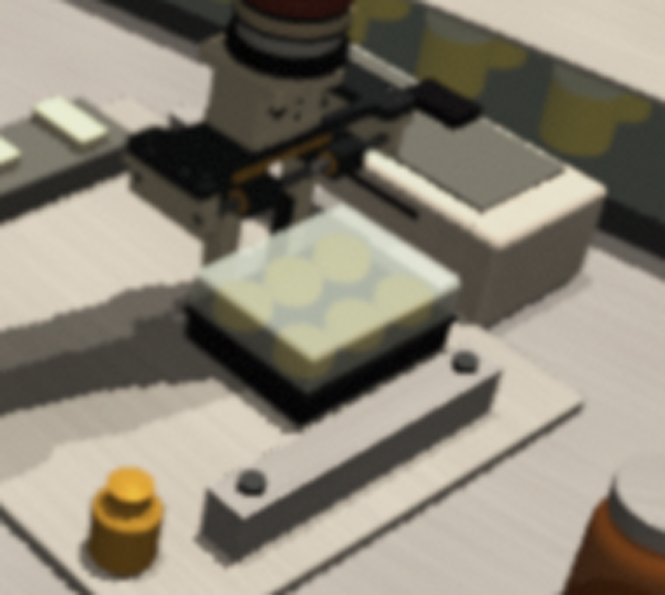

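The view shows the box parallel to the side stop, its lower edge still clear of the stop; about 20–25 mm remain.

Request:
send_rows:
  steps:
    - [[-0.002,0,0,0],[-0.002,0,0,0],[-0.002,0,0,0],[-0.002,0,0,0],[-0.002,0,0,0],[-0.002,0,0,0],[-0.002,0,0,0]]

```text
clock: 15.5
tcp_pos: [0.6479, -0.1017, 0.2096]
tool_rot: [-0.0, 0.765, 0.645, -0.0]
ft_force: [-0.6, 2.6, -0.4]
opening: 0.501
grip_force: 1.5
```

Request:
send_rows:
  steps:
    - [[-0.001,0,0,0],[-0.001,0,0,0],[-0.001,0,0,0],[-0.001,0,0,0]]

```text
clock: 15.9
tcp_pos: [0.6473, -0.1054, 0.2097]
tool_rot: [-0.0, 0.764, 0.645, -0.0]
ft_force: [0.4, 2.9, -0.8]
opening: 0.502
grip_force: 1.4
```

Request:
send_rows:
  steps:
    - [[-0.001,0,0,0],[-0.001,0,0,0],[-0.001,0,0,0]]

```text
clock: 16.2
tcp_pos: [0.6468, -0.1085, 0.2097]
tool_rot: [-0.0, 0.765, 0.645, -0.0]
ft_force: [1.2, 2.4, -1.9]
opening: 0.499
grip_force: 1.3
```

Request:
send_rows:
  steps:
    - [[-0.001,0,0,0],[-0.001,0,0,0]]

```text
clock: 16.4
tcp_pos: [0.6464, -0.1105, 0.2097]
tool_rot: [-0.0, 0.765, 0.645, -0.0]
ft_force: [-1.1, 2.4, -1.1]
opening: 0.498
grip_force: 1.2
```

Request:
send_rows:
  steps:
    - [[-0.001,0,0,0],[-0.001,0,0,0]]

```text
clock: 16.6
tcp_pos: [0.6461, -0.1124, 0.2097]
tool_rot: [-0.0, 0.765, 0.645, -0.0]
ft_force: [0.1, 2.2, -1.4]
opening: 0.502
grip_force: 1.2
```

Request:
send_rows:
  steps:
    - [[-0.001,0,0,0],[-0.001,0,0,0]]

```text
clock: 16.8
tcp_pos: [0.6459, -0.1134, 0.2098]
tool_rot: [-0.001, 0.764, 0.645, 0.001]
ft_force: [-0.4, 5.0, -0.0]
opening: 0.5
grip_force: 2.7
```

Request:
send_rows:
  steps:
    - [[-0.001,0,0,0],[0,0,0,0]]

```text
clock: 17.0
tcp_pos: [0.6459, -0.1136, 0.2098]
tool_rot: [-0.001, 0.764, 0.645, 0.001]
ft_force: [-0.2, 5.6, -0.8]
opening: 0.499
grip_force: 2.8
```

Request:
send_rows:
  steps:
    - [[-0.001,0,0,0],[0,0,0,0]]

```text
clock: 17.2
tcp_pos: [0.6458, -0.1139, 0.2098]
tool_rot: [-0.002, 0.764, 0.645, 0.001]
ft_force: [-0.8, 5.9, 0.1]
opening: 0.5
grip_force: 3.3
```

Request:
send_rows:
  steps:
    - [[-0.001,0,0,0],[-0.001,0,0,0],[0,0,0,0]]

```text
clock: 17.5
tcp_pos: [0.6457, -0.1143, 0.2098]
tool_rot: [-0.003, 0.764, 0.646, 0.002]
ft_force: [1.0, 9.3, 1.8]
opening: 0.499
grip_force: 4.5
```

Request:
send_rows:
  steps:
    - [[-0.001,0,0,0],[0,0,0,0],[0,0,0,0],[0,0,0,0]]

```text
clock: 17.9
tcp_pos: [0.6457, -0.1145, 0.2097]
tool_rot: [-0.003, 0.763, 0.646, 0.003]
ft_force: [-0.6, 10.7, 2.3]
opening: 0.501
grip_force: 5.0
```

Request:
send_rows:
  steps:
    - [[0.004,0,0,0],[0.01,0,0,0],[0.03,0,0,0],[0.04,0,0,0],[0,0,-0.05,0],[0,0,-0.05,0],[0,0,-0.05,0],[0,0,0,0]]
  gripper: 0

```text
clock: 18.7
tcp_pos: [0.6608, -0.0394, 0.3688]
tool_rot: [0.008, 0.765, 0.644, 0.005]
ft_force: [0.7, -0.6, 0.4]
opening: 0.003
grip_force: 0.0
```

```bash
python3 - <<'E'
from h import *
import pickle
c=calibration("wrist"); im=capture("wrist"); cv2.imwrite("pics/w3.png",im); pickle.dump(c,open("w3.pkl","wb"))
s=get_state(); p=s["tcp_pos"];print(p,s["tool_rot"],s["opening"],s["ft_force"])
E
```

```text
[ 0.65983043 -0.03876966  0.36475481] [0.00474708 0.76522659 0.64373915 0.00237367] 0.004321627085661303 [ 0.64129769 -0.89836436 -0.15761624]
```

View pics/w3.png

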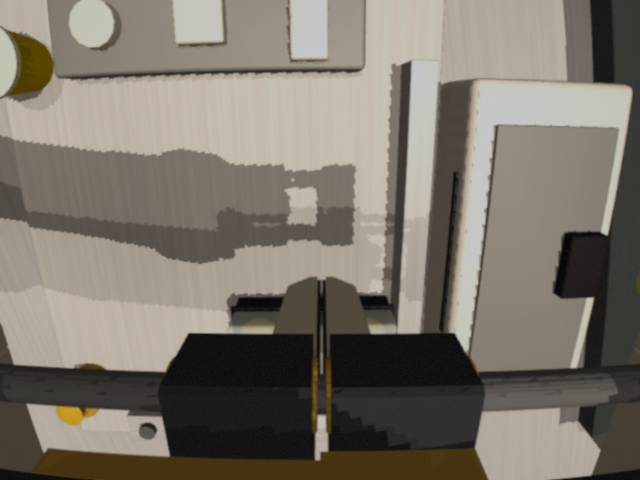

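The wrist view shows the box's +y face level at row ~300, its right end next to the back stop at (393,300). I'll make one close composite to confirm it is flush.

```bash
python3 - <<'E'
from h import *
a=cv2.imread("pics/w3.png")[270:345,225:425]; z=lambda i:cv2.resize(i,(800,300),interpolation=cv2.INTER_CUBIC)
b=cv2.resize(capture("scene")[205:305,170:303],(400,300),interpolation=cv2.INTER_CUBIC)
d=cv2.resize(capture("side")[190:290,400:533],(400,300),interpolation=cv2.INTER_CUBIC)
cv2.imwrite("pics/c.png",np.vstack([z(a),np.hstack([b,d])]))
E
```

View pics/c.png

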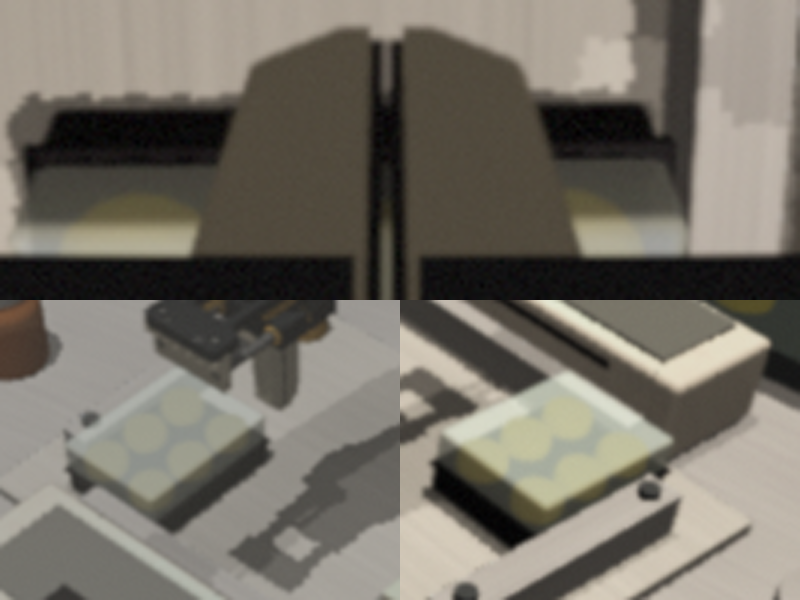

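The rim at (672,140) may stand a few mm off the stop, so I'll re-seat it gently with two fingers against the back stop before touching the keys.

Request:
send_rows:
  steps:
    - [[0,0,0,-0.1432],[0,0,0,-0.1432],[0,0,0,-0.1432],[0,0,0,-0.1432],[0,0,0,-0.1432],[0,0,0,-0.1432],[0,0,0,-0.1432],[0,0,0,-0.1432],[0,0,0,-0.1432],[0,0,0,-0.1432]]
  gripper: 0.5

```text
clock: 19.85
tcp_pos: [0.6586, -0.0369, 0.357]
tool_rot: [-0.002, 0.151, 0.989, -0.001]
ft_force: [-0.2, -0.1, 0.6]
opening: 0.498
grip_force: 0.0
```

Request:
send_rows:
  steps:
    - [[0,0,0,-0.1432],[0.028,-0.035,0,0],[0.028,-0.035,0,0],[0.028,-0.035,0,0],[0.028,-0.034,0,0],[0,0,0,0],[0,0,0,0]]

```text
clock: 20.55
tcp_pos: [0.5248, -0.1561, 0.3584]
tool_rot: [-0.002, 0.084, 0.996, 0.0]
ft_force: [-0.3, 0.5, 1.0]
opening: 0.499
grip_force: 0.0
```

```bash
cat >> h.py <<'E'
def bed():
    s=get_state(); p=s["tcp_pos"];th=-.166; R=np.array([[np.cos(th),np.sin(th)],[-np.sin(th),np.cos(th)]]); q=s["tool_rot"]
    print(s["clock"],"bed",(R@(p[:2]-[.5786,-.058])).round(4),p.round(4),"yaw",round(2*np.arctan2(q[2],q[1])-np.pi/2,4),s["ft_force"].round(1),s["opening"])
E
python3 -c "from h import *;bed()"
```

```text
20.55 bed [-0.0369 -0.1057] [ 0.5248 -0.1561  0.3584] yaw 1.4025 [-0.3  0.5  1. ] 0.49924559866313656
```

Request:
send_rows:
  steps:
    - [[0,0,0.04,-0.002],[0,0,0.04,0],[0,0,0.04,0],[0,0,0.0285,0],[0,0,0,0],[-0.01,0,0,0],[-0.01,0,0,0],[-0.006,0,0,0],[-0.002,0,0,0],[0,0,0,0]]

```text
clock: 21.55
tcp_pos: [0.554, -0.1597, 0.2121]
tool_rot: [0.001, 0.082, 0.997, -0.0]
ft_force: [-0.2, -0.3, -0.4]
opening: 0.5
grip_force: 0.0
```

Request:
send_rows:
  steps:
    - [[-0.001,0,0,0],[-0.001,0,0,0],[-0.001,0,0,0]]

```text
clock: 21.85
tcp_pos: [0.5563, -0.1602, 0.2113]
tool_rot: [-0.0, 0.082, 0.997, -0.0]
ft_force: [0.3, 0.1, -0.2]
opening: 0.501
grip_force: 0.0
```

Request:
send_rows:
  steps:
    - [[-0.001,0,0,0],[-0.001,0,0,0]]

```text
clock: 22.05
tcp_pos: [0.5579, -0.1604, 0.2111]
tool_rot: [-0.001, 0.082, 0.997, 0.0]
ft_force: [-1.9, 0.3, 2.2]
opening: 0.499
grip_force: 1.1
```

Request:
send_rows:
  steps:
    - [[-0.001,0,0,0],[0,0,0,0]]

```text
clock: 22.25
tcp_pos: [0.5583, -0.1605, 0.2109]
tool_rot: [-0.002, 0.082, 0.997, 0.0]
ft_force: [-4.3, 0.5, 2.0]
opening: 0.5
grip_force: 2.0
```

Request:
send_rows:
  steps:
    - [[-0.001,0,0,0],[-0.001,0,0,0],[0,0,0,0]]

```text
clock: 22.55
tcp_pos: [0.56, -0.1608, 0.2108]
tool_rot: [-0.002, 0.082, 0.997, 0.0]
ft_force: [-5.8, 0.7, 2.4]
opening: 0.5
grip_force: 3.0
```

Request:
send_rows:
  steps:
    - [[-0.001,0,0,0],[0,0,0,0],[0,0,0,0]]

```text
clock: 22.85
tcp_pos: [0.5603, -0.1609, 0.2107]
tool_rot: [-0.004, 0.082, 0.997, 0.0]
ft_force: [-6.4, 2.6, 4.2]
opening: 0.499
grip_force: 3.8
```

```bash
python3 -c "from h import *;bed()"
```

```text
22.85 bed [-0.001  -0.1045] [ 0.5603 -0.1609  0.2107] yaw 1.4074 [-6.4  2.6  4.2] 0.49937256739216035
```

Request:
send_rows:
  steps:
    - [[-0.0008,0,0,0],[0,0,0,0],[0.005,0,0,0],[0.01,0,0,0],[0.02,0,0,0],[0,0,-0.05,0],[0,0,-0.05,0],[0,0,0,0]]
  gripper: 0.5

```text
clock: 23.65
tcp_pos: [0.5311, -0.1565, 0.318]
tool_rot: [0.009, 0.082, 0.997, -0.002]
ft_force: [0.7, -0.3, -0.2]
opening: 0.496
grip_force: 0.0
```

Request:
send_rows:
  steps:
    - [[0.0062,0.0395,0,0],[0.0062,0.0395,0,0],[0.0062,0.0395,0,0],[0.0062,0.0395,0,0],[0.0062,0.0395,0,0],[0.0062,0.0395,0,0],[0.0062,0.0395,0,0],[0,0,0,0],[0,0,0,0]]
  gripper: 0

```text
clock: 24.55
tcp_pos: [0.5307, 0.1256, 0.3109]
tool_rot: [0.001, 0.08, 0.997, 0.0]
ft_force: [0.0, -0.7, -0.3]
opening: 0.007
grip_force: 0.0
```

```bash
python3 - <<'E'
from h import *
bed()
c=calibration("wrist"); im=capture("wrist")
# white keys and box check: bright low-saturation blobs
hsv=cv2.cvtColor(im,cv2.COLOR_BGR2HSV); m=cv2.inRange(hsv,(20,10,185),(50,60,255))
n,l,st,ce=cv2.connectedComponentsWithStats(m)
th=-.166; R=np.array([[np.cos(th),np.sin(th)],[-np.sin(th),np.cos(th)]])
for i in range(1,n):
    if 300<st[i,4]<8000: print(st[i],ce[i].round(),(R@(onz("wrist",ce[i],.052,c)-[.5786,-.058])).round(4))
E
```

```text
24.55 bed [-0.0776  0.1732] [0.5307 0.1256 0.3109] yaw 1.4107 [ 0.  -0.7 -0.3] 0.00694124033725475
[194  75  43  39 908] [219.  88.] [-0.1682  0.1163]
[367 133  23  38 556] [380. 154.] [-0.1318  0.2082]
[294 236  50  34 859] [315. 255.] [-0.0685  0.1708]
[  41  281  161   25 1942] [140. 294.] [-0.0395  0.0552]
[201 286  66  20 488] [244. 295.] [-0.0404  0.1248]
[  98  308  170   25 2611] [202. 320.] [-0.0212  0.095 ]
```

Request:
send_rows:
  steps:
    - [[-0.003,-0.001,0.03,0],[0,0,0.025,0],[0,0,0.013,0],[0,0,0,0],[0,0,0,0]]

```text
clock: 25.1
tcp_pos: [0.534, 0.122, 0.2437]
tool_rot: [0.0, 0.082, 0.997, -0.0]
ft_force: [0.5, -0.2, -0.2]
opening: 0.004
grip_force: 0.0
```

Request:
send_rows:
  steps:
    - [[0,0,0.002,0],[0,0,0.002,0],[0,0,0.002,0],[0,0,0,0]]

```text
clock: 25.5
tcp_pos: [0.5338, 0.123, 0.2376]
tool_rot: [0.001, 0.082, 0.997, 0.0]
ft_force: [0.5, -0.5, 1.3]
opening: 0.002
grip_force: 0.6
```

Request:
send_rows:
  steps:
    - [[0,0,0.002,0],[0,0,0.002,0],[0,0,0,0]]

```text
clock: 25.8
tcp_pos: [0.5338, 0.123, 0.2335]
tool_rot: [0.001, 0.082, 0.997, 0.0]
ft_force: [-0.5, 0.4, 3.9]
opening: 0.007
grip_force: 2.1
```

Request:
send_rows:
  steps:
    - [[0,0,0.002,0],[0,0,0.001,0],[0,0,0,0]]

```text
clock: 26.1
tcp_pos: [0.5338, 0.1229, 0.2322]
tool_rot: [0.001, 0.082, 0.997, 0.0]
ft_force: [-2.1, -0.9, 14.5]
opening: 0.009
grip_force: 7.6
```

Request:
send_rows:
  steps:
    - [[0,0,0.001,0],[0,0,0,0],[0,0,0,0]]

```text
clock: 26.4
tcp_pos: [0.5338, 0.1228, 0.232]
tool_rot: [0.001, 0.082, 0.997, 0.0]
ft_force: [-4.2, -0.8, 20.7]
opening: 0.007
grip_force: 10.4
```

Request:
send_rows:
  steps:
    - [[0,0,-0.01,0],[0,0,-0.02,0],[0,0,-0.03,0],[0,0,0,0],[-0.0374,0.0005,0,0],[-0.0374,0.0005,0,0],[-0.0374,0.0005,0,0],[-0.0375,0.0005,0,0],[0,0,0,0],[0,0,0,0]]

```text
clock: 27.4
tcp_pos: [0.6811, 0.1001, 0.287]
tool_rot: [-0.002, 0.082, 0.997, -0.0]
ft_force: [0.4, 0.1, -0.5]
opening: 0.005
grip_force: 0.0
```

```bash
python3 -c "from h import *;bed()"
```

```text
27.4 bed [0.075  0.1729] [0.6811 0.1001 0.287 ] yaw 1.4067 [ 0.4  0.1 -0.5] 0.005312131969742314
```

Target is TCP z 0.232, about 55 mm down.

Request:
send_rows:
  steps:
    - [[0,0,0.025,0],[0,0,0.015,0],[0,0,0.005,0],[0,0,0.003,0],[0,0,0.002,0],[0,0,0.002,0],[0,0,0,0]]

```text
clock: 28.1
tcp_pos: [0.6818, 0.1005, 0.2379]
tool_rot: [0.001, 0.082, 0.997, 0.0]
ft_force: [0.6, 0.4, 1.5]
opening: 0.006
grip_force: 0.6
```

Request:
send_rows:
  steps:
    - [[0,0,0.002,0],[0,0,0.001,0],[0,0,0,0]]

```text
clock: 28.4
tcp_pos: [0.6818, 0.1006, 0.2348]
tool_rot: [0.001, 0.082, 0.997, 0.0]
ft_force: [0.7, 0.5, 3.5]
opening: 0.006
grip_force: 1.6
```

Request:
send_rows:
  steps:
    - [[0,0,0.001,0],[0,0,0,0],[0,0,0,0]]

```text
clock: 28.7
tcp_pos: [0.6818, 0.1006, 0.2337]
tool_rot: [0.001, 0.082, 0.997, 0.0]
ft_force: [-0.0, -0.1, 3.4]
opening: 0.003
grip_force: 2.0
```

Request:
send_rows:
  steps:
    - [[0,0,0.002,0],[0,0,0.001,0],[0,0,0,0]]

```text
clock: 29.0
tcp_pos: [0.6818, 0.1005, 0.2323]
tool_rot: [0.001, 0.082, 0.997, 0.0]
ft_force: [-3.3, 0.0, 12.8]
opening: 0.003
grip_force: 6.0
```

Request:
send_rows:
  steps:
    - [[0,0,0.0005,0],[0,0,0,0],[0,0,0,0]]

```text
clock: 29.3
tcp_pos: [0.6818, 0.1005, 0.2323]
tool_rot: [0.001, 0.082, 0.997, 0.0]
ft_force: [-4.0, 0.2, 14.9]
opening: 0.004
grip_force: 6.8
```

Request:
send_rows:
  steps:
    - [[0,0,-0.01,0],[0,0,-0.03,0],[0,0,-0.04,0],[0,0,-0.04,0],[0,0,0,0],[0,0,0,0],[0,0,0,0]]

```text
clock: 30.0
tcp_pos: [0.6809, 0.1004, 0.3476]
tool_rot: [-0.002, 0.082, 0.997, -0.001]
ft_force: [-1.0, -0.4, -0.6]
opening: 0.005
grip_force: 0.0
```

```bash
python3 -c "
from h import *
bed(); print(sign_off())"
```

```text
30.0 bed [0.0747 0.1731] [0.6809 0.1004 0.3476] yaw 1.4074 [-1.  -0.4 -0.6] 0.005468183596296177
the job is handed in; nothing more can be done
None
```

I pushed the box home against the back stop and then the side stop, re-seated it once on the back stop, pressed the round key and then the bar key to their bottoms, and handed the job in at 30 s; no verdict came back, and I did not photograph the box again after the re-seat.

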